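# Fold up the carton and pack the second varnish jar

## Task

Fold up the three open walls of the half-folded carton until each stands upright, square to its floor and not folded in. Then take the tall jar out of the tilted rack and set it down gently, upright, in the middle of the cork disc in the carton, so that the two tall jars stand in a neat row. Leave the jar already in the carton and everything else as it stands.

Things in the scene. Friction and masses are not known exactly. Their poses are not given: they have to be found in the camera images.
- carton: half-folded brown cardboard carton, fixed to the table. Floor 110 mm (x) by 160 mm (y), 4 mm thick; origin at the centre of the floor's underside, x away from the robot at yaw 0, y to the left, z up. The back wall (+x side, 60 mm high, 4 mm thick) already stands and is fixed; the front (-x), left (+y) and right (-y) walls are hinged and lie half open
- flap_left (a joint): fold of the left wall, a 4 mm cardboard panel 104 mm wide, 60 mm from fold to free edge. In rad: 0 = flat on the table, pointing outwards (carton's +y); 1.57 = upright; can be folded past it, to 1.95. Starts at 0.5 to 0.9. The fold is stiff (friction 0.06 N m, no spring): the wall stays where left; 1 to 2 N at its edge move it
- flap_left_hinge (a point): middle of the left wall's fold, 4 mm above the table, on the wall's outer face. Turns with the wall: -x runs from the fold to the free edge, y along the fold, z is the normal of the inner face (the board lies 0 to 4 mm on that side)
- flap_left_edge (a point): middle of the left wall's free edge, on its outer face, 60 mm from the fold
- flap_right (a joint): fold of the right wall, a 4 mm cardboard panel 104 mm wide, 60 mm from fold to free edge. In rad: 0 = flat on the table, pointing outwards (carton's -y); 1.57 = upright; can be folded past it, to 1.95. Starts at 0.5 to 0.9. The fold is stiff (friction 0.06 N m, no spring): the wall stays where left; 1 to 2 N at its edge move it
- flap_right_hinge (a point): middle of the right wall's fold, 4 mm above the table, on the wall's outer face. Turns with the wall: -x runs from the fold to the free edge, y along the fold, z is the normal of the inner face (the board lies 0 to 4 mm on that side)
- flap_right_edge (a point): middle of the right wall's free edge, on its outer face, 60 mm from the fold
- flap_front (a joint): fold of the front wall, a 4 mm cardboard panel 154 mm wide, 60 mm from fold to free edge. In rad: 0 = flat on the table, pointing outwards (carton's -x); 1.57 = upright; can be folded past it, to 1.95. Starts at 0.5 to 0.9. The fold is stiff (friction 0.06 N m, no spring): the wall stays where left; 1 to 2 N at its edge move it
- flap_front_hinge (a point): middle of the front wall's fold, 4 mm above the table, on the wall's outer face. Turns with the wall: -x runs from the fold to the free edge, y along the fold, z is the normal of the inner face (the board lies 0 to 4 mm on that side)
- flap_front_edge (a point): middle of the front wall's free edge, on its outer face, 60 mm from the fold
- coaster: flat cork disc, 60 mm across, 3 mm thick, fixed on the carton's floor in its left or its right half: the free place in the row. Origin at the centre of its underside, which lies 4 mm above the table
- spare_jar: tall jar to be packed: plain cylinder of amber glass with black lid, 50 mm across over its whole height, 110 mm tall, 0.18 to 0.35 kg. Origin at the centre of its underside, z along the jar to the lid. It starts in one of the two rack cells, 45 mm deep in it and leaning 32 degrees from vertical, lid towards the rack's -x (the robot)
- rack: plywood rack fixed to the table, 150 mm wide (y), with two cells side by side, about 36 mm either side of its middle, 58 by 67 mm inside, 45 mm deep; their openings lean 32 degrees from vertical to the rack's -x. Upper rim about 105 mm above the table. Origin on the table under the middle, x away from the robot at yaw 0
- packed_jar: a jar just like the spare one, 50 mm across and 110 mm tall, already standing on the carton's floor in the other half, 76 mm from the cork disc; origin at the centre of its underside. Leave it standing
- short_jar: short jar in the other rack cell, 50 mm across, 72 mm tall; origin at the centre of its underside. Leave it alone
- tape_roll: bystander: roll of brown tape lying flat, 86 mm across, 24 mm high; origin at the centre of its underside
- glue_bottle: bystander: white bottle with black cap, 54 mm across, 160 mm tall; origin at the centre of its underside
- tape_measure: bystander: black tape measure, 80 by 36 mm, 66 mm high; origin at the centre of its underside
- paint_tin: bystander: tin 84 mm across, 95 mm tall; origin at the centre of its underside
- palette_knife: bystander: palette knife lying on the table, 280 mm long and 65 mm wide at the blade, 20 mm high, along its x axis; origin at the middle of its underside

How it is judged:
On the way, in this order (a step that is already met when the one before it is completed fails the run):
1. the left, right and front walls all stand upright (within 8.5 degrees) (value of joint flap_left between 1.42 and 1.72 rad and value of joint flap_right between 1.42 and 1.72 rad and value of joint flap_front between 1.42 and 1.72 rad), for 0.2 s.
2. the spare jar stands released on the cork disc (horizontal distance between spare_jar and coaster below 0.012 m and angle between spare_jar's own z axis and vertical below 0.08 rad and z of spare_jar in the frame of carton between 0.003 and 0.011 m and linear speed of spare_jar below 0.02 m/s and contact force between the fingers and spare_jar below 0.05 N), for 0.2 s.
At the end, for the whole second after the job is handed in: The left, right and front walls stand upright within 8.5 degrees (1.42 to 1.72 rad); the spare jar stands on the cork disc, its middle within 12 mm of the disc's, upright within 4.5 degrees, released and at rest; the packed jar still stands upright (within 4.5 degrees) (all of step 1 and all of step 2 and angle between packed_jar's own z axis and vertical below 0.08 rad); the robot touches nothing.
It fails at once if the short jar, the roll of tape, the glue bottle, the tape measure, the paint tin or the palette knife is shifted by more than 30 mm (distance of any of short_jar, tape_roll, glue_bottle, tape_measure, paint_tin, palette_knife from where it was at the start of the episode above 0.03 m).
It fails at once if the jar already packed is tipped by more than 20 degrees or shifted by more than 12 mm (angle between packed_jar's own z axis and vertical above 0.35 rad or distance of packed_jar from where it was at the start of the episode above 0.012 m).
It fails at once if the spare jar is dropped onto its place (faster than 0.6 m/s over the cork disc) (horizontal distance between spare_jar and coaster below 0.04 m and linear speed of spare_jar above 0.6 m/s and z of spare_jar in the frame of carton below 0.06 m).
It also fails if it takes over 64 s, if anything falls off the work surface, if the arm or the gripper's body presses on something with over 40 N, if the wrist force passes 120 N, or if a joint passes its speed limit or range.

## Robot

A 6-joint arm with a two-finger parallel gripper is mounted at the origin on the work surface. World frame = base frame: x ahead of the robot, y to its left, z up, the work surface at z = 0. Lengths are in m, angles in rad, forces in N, time in s.
With the tool pointing down it reaches from about 0.275 to 0.85 m from the base axis. Payload 19 kg.
Tool frame: the origin (TCP) lies midway between the tips of the shut fingers; the grasp point (between the pads) lies 19 mm behind it (robot.hold_point_z is the distance from the TCP to the grasp point, in m); z points along the fingers, y is the line along which they close (so a half turn about z gives the same grasp; the last joint's range is limited). The gripper opens to 85 mm and grips with 20 to 120 N. Pads are 22 mm wide; open, the fingers measure 114 mm over their backs; the gripper's body (76 mm by 85 mm) begins 54 mm behind the grasp point. The pads swing forward as they close: fully open they stand 13 mm farther back than shut.
Start: joints at [-1.47, 0.15, 1.437, -0, 1.554, -0.134], TCP at [0.134, -0.559, 0.231] pointing down, gripper open.
Joint ranges: [-2.8, 2.8], [-0.68, 2.1], [0.12, 2.68], [-1.39, 4.53], [0.16, 2.79], [-2.81, 2.81]. Speed limits (rad/s): [1.89, 1.89, 2.22, 3.01, 3.01, 3.01].

## Interface

Orientations are given as a unit quaternion [x, y, z, w].
In Python, from bench import robot gives the robot as it stands. The module is installed in compiled form; this text tells all that it offers.
- The arm moves only by the tool arm_command, never from a script. Its argument "deltas" is a list of rows, each a list of 7 numbers: the turn, a rotation vector about the tool's x, y, z as a fraction of full scale, then the shift along the tool's x, y, z as a fraction of full scale, then the opening, from -1 (shut) to 1 (fully open). In form: [[ax, ay, az, dx, dy, dz, hand], ...]. A call has exactly 5 rows; each row shifts and turns the commanded pose from where the row before left it, along the tool's axes as they then stand; what a row does not reach is not made up. Full scale, the value 1, is 4 cm for a shift and 0.12 rad for a turn. A row lasts 1/10 s, in which the tool goes at most 50 mm and 8.59 degrees, less where a joint would pass 70% of its speed; a pose out of reach is approached as far as the arm can. A call with a number of a shift or a turn outside -1 to 1 is refused whole. A call with a gripper value outside its range is refused whole. The fingers move at their own pace and stop on an object; "squeeze" is the grip in N (left out, the last holds). Time passes only in rows, so rows that do not move let the fingers close, or fill a call up. It gives the time, the measured TCP pose, the force, the opening and the grip force at its end, in the units of the state.
- robot.sense(): the state, without advancing time (a new reading comes with each control period).
- robot.camera(name): name is "scene" or "top" or "wrist"; returns the picture (480x640x3 uint8, red, green, blue); there is no depth.
- robot.camera_model(name): a dict with "camera_matrix" (3x3 intrinsics, pixels), "eye" and "attitude" of the camera in the world; the wrist camera has in their place "tool_from_camera" (4x4, takes a point from camera to tool coordinates, whose origin is the TCP and whose axes are the flange's). Camera axes: x right, y down, z forward; pixel columns grow to the right and rows downward; lengths in m; the calibration is good to about 2 mm. The wrist camera is an equidistant fisheye: a pixel r from the principal point sees the ray r / f radians off the axis. A picture is of the moment at which its call begins: read the wrist's pose just before it. camera_model takes no time and is no camera call.
- robot.hand_in(): hands the job in; it is judged then, once.
The state is a dict: "time_s": time; "q": joint angles; "joint_velocities": joint speeds; "effort": joint torques, N m; "tool_pos": TCP position; "eef_rot": TCP orientation; "wrist_force": force on the tool from outside, world axes, zero at the start; "wrist_torque": the same for the moment, N m; "opening": opening from 0.0 (shut) to 1.0 (fully open); "gripper_force": force on a finger pad.
Only numpy, scipy, OpenCV 4.12 (cv2) and the standard library are available. Lean on these libraries where they do the work, as an engineer would, in place of code of your own. Each camera call takes 0.05 s, during which the arm holds its last target. There are 200 camera calls.

## Working session

There is one attempt and no reset: what is moved stays moved. The work goes in short steps, Python scripts to look and compute and a tool call to move; the robot and the scene stay as the last step left them, time stands still between calls to the robot, and variables do not carry over. Pictures are saved under pics/ and viewed, at most 10 in all, crops included, and the job is handed in when it is done.

Besides the shell and the picture viewer there is one more tool, called after ">>>" as name(argument=value, ...), one argument or row to a line, values as JSON. arm_command: Moves the arm, as the interface text tells. Shift numbers are shares of 4 cm and turn numbers shares of 0.12 rad, none past 1 either way. Its arguments: {"type":"object","properties":{"deltas":{"type":"array","items":{"type":"array","items":{"type":"number"}}},"squeeze":{"type":"number"}},"required":["deltas"]}

```bash
mkdir -p pics; python3 - <<'E'
from bench import robot
import cv2,numpy as np
for n in("scene","top"):
    im=robot.camera(n); cv2.imwrite(f"pics/{n}0.png",im[:,:,::-1])
    m=robot.camera_model(n); print(n,m)
print(robot.sense()); print(robot.camera_model("wrist"))
E
```

```text
scene {'camera_matrix': array([[563.83499303,   0.        , 319.90968007],
       [  0.        , 563.83499303, 237.24085827],
       [  0.        ,   0.        ,   1.        ]]), 'eye': array([1.06398001, 0.54033943, 0.9104047 ]), 'attitude': array([ 0.32712157,  0.87999065, -0.32116859, -0.12433291])}
top {'camera_matrix': array([[452.17159889,   0.        , 322.53295562],
       [  0.        , 452.17159889, 247.64230069],
       [  0.        ,   0.        ,   1.        ]]), 'eye': array([0.48987191, 0.00455056, 1.14437138]), 'attitude': array([ 0.71583927, -0.69671567,  0.04196632, -0.02000633])}
{'time_s': 0.1, 'q': array([-1.46999879e+00,  1.50918884e-01,  1.43796116e+00,  2.66268107e-06,
        1.55377613e+00, -1.34007521e-01]), 'joint_velocities': array([-0.00225467, -0.00201633, -0.00192708,  0.00138862, -0.00023207,
        0.00053865]), 'effort': array([ 4.09389351e-03, -7.14382625e+01, -5.71794748e+01, -3.64517155e-04,
        7.15431495e-03,  3.89196873e-05]), 'tool_pos': array([ 0.13373105, -0.55900936,  0.23074846]), 'eef_rot': array([ 9.93116098e-01,  1.17132975e-01,  1.01604246e-05, -5.31665049e-04]), 'wrist_force': array([-0.24477111,  0.28680856, -0.81946553]), 'wrist_torque': array([ 0.02785043,  0.01557784, -0.02328   ]), 'gripper_force': 0.0, 'opening': 0.9959285482249814}
{'camera_matrix': array([[371.64829954,   0.        , 316.499907  ],
       [  0.        , 371.64829954, 240.63588838],
       [  0.        ,   0.        ,   1.        ]]), 'tool_from_camera': array([[-1.21065816e-03, -9.60090445e-01, -2.79687096e-01,
         6.93589105e-02],
       [ 9.99999013e-01, -9.62855670e-04, -1.02338805e-03,
        -2.53897240e-04],
       [ 7.13246785e-04, -2.79688059e-01,  9.60090663e-01,
        -1.41833634e-01],
       [ 0.00000000e+00,  0.00000000e+00,  0.00000000e+00,
         1.00000000e+00]])}
```

View pics/top0.png

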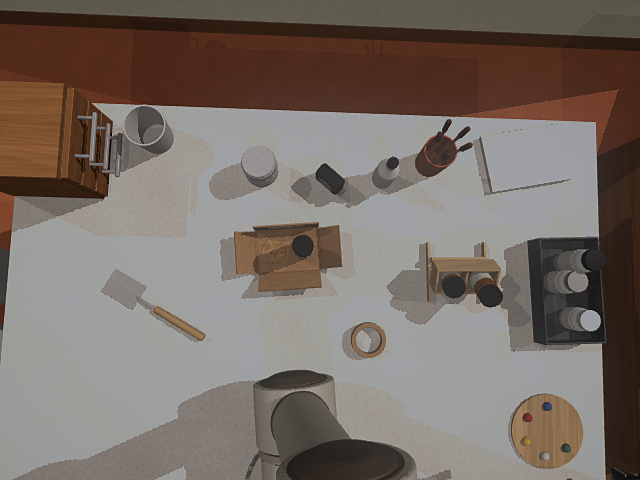

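View pics/scene0.png

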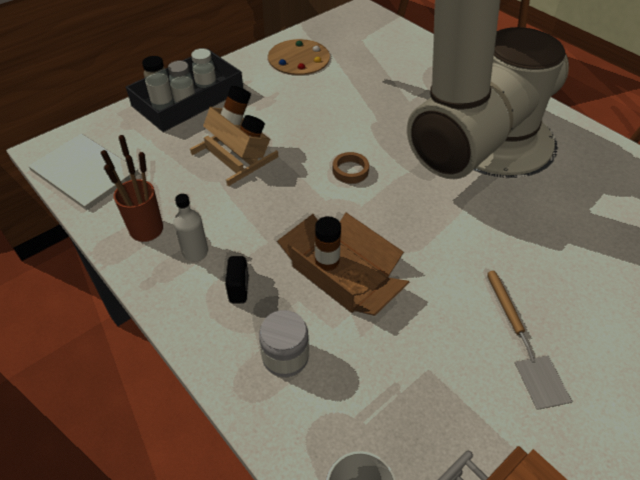

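The top view shows the carton at about (285,255) with the packed jar's lid at (302,245) in its right half. The rack is at (465,275), with the taller jar in its right cell, lid at about (489,295). The scene view agrees. Next, zoomed crops for measuring.

```bash
cat > h.py <<'E'
import numpy as np,cv2
from scipy.spatial.transform import Rotation as R
from bench import robot
def cam(n):
    m=robot.camera_model(n); return m['camera_matrix'],np.array(m['eye']),R.from_quat(m['attitude']).as_matrix()
def ray(n,u,v):
    K,e,A=cam(n); d=A@np.linalg.inv(K)@[u,v,1.]; return e,d/np.linalg.norm(d)
def onz(n,u,v,z):
    e,d=ray(n,u,v); return e+d*(z-e[2])/d[2]
def proj(n,p):
    K,e,A=cam(n); c=K@(A.T@(np.array(p)-e)); return c[:2]/c[2]
def tri(pa,pb,a="top",b="scene"):
    e1,d1=ray(a,*pa); e2,d2=ray(b,*pb)
    s,t=np.linalg.lstsq(np.c_[d1,-d2],e2-e1,rcond=None)[0]
    p,q=e1+s*d1,e2+t*d2; return (p+q)/2,np.linalg.norm(p-q)
E
python3 - <<'E'
import cv2,numpy as np
t=cv2.imread("pics/top0.png");s=cv2.imread("pics/scene0.png")
def crop(im,x,y,w,h,k,nm):
    c=cv2.resize(im[y:y+h,x:x+w],None,fx=k,fy=k,interpolation=cv2.INTER_CUBIC)
    c=cv2.convertScaleAbs(c,alpha=1.5)
    for i in range(0,w,10): cv2.putText(c,str(x+i),(i*k,8),0,.3,(0,0,255),1); cv2.line(c,(i*k,0),(i*k,h*k),(90,90,90) ,1) if i%20==0 else 0
    for i in range(0,h,20): cv2.putText(c,str(y+i),(0,i*k+8),0,.3,(255,0,0),1); cv2.line(c,(0,i*k),(w*k,i*k),(90,90,90),1)
    return c
a=crop(t,225,210,130,90,6,"")
cv2.imwrite("pics/c_top.png",a)
b=crop(s,270,205,145,115,5,""); cv2.imwrite("pics/c_scene.png",b)
c=np.hstack([crop(t,415,235,95,75,4,""),crop(s,185,80,100,75,4,"")]); cv2.imwrite("pics/c_rack.png",c)
E
```

```text
(no output)
```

View pics/c_top.png

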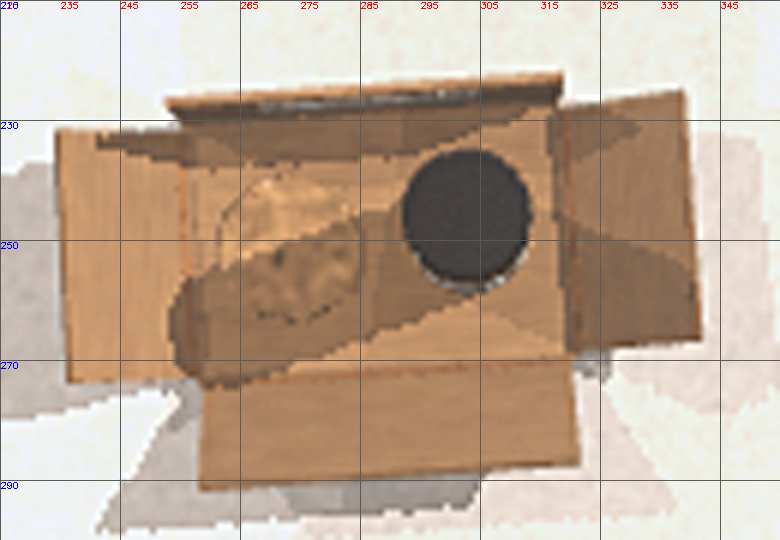

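View pics/c_scene.png

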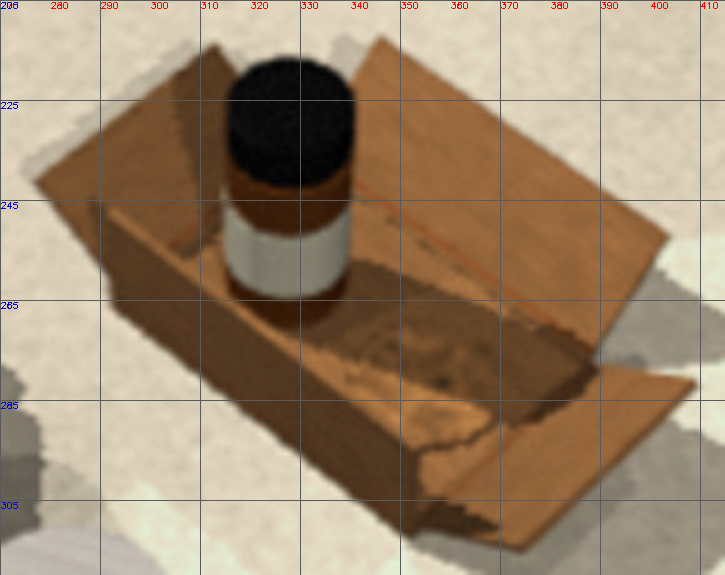

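View pics/c_rack.png

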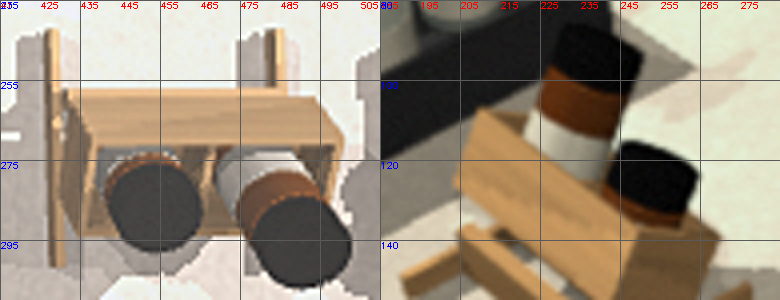

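Both carton crops show all three flaps half open, with the cork disc centred near (273,251) in the top view, so the free place is the left half. The rack crop confirms the tall jar is in the right cell, lid at about (490,295) in top and (235,93) in scene.

```bash
python3 - <<'E'
from h import *
np.set_printoptions(precision=4,suppress=True)
T=lambda x,y:(225+x/6-.4,210+y/6-.4); S=lambda x,y:(270+x/5-.4,205+y/5-.4)
P={}
for n,a,b in [("L+x",(56,130),(522,551)),("L-x",(70,383),(697,382)),("R+x",(684,90),(36,182)),("R-x",(701,341),(215,44)),
  ("F right",(580,466),(381,37)),("F left",(200,490),(668,236)),("lidP",(467,221),(290,96))]:
    print(n,*tri(T(*a),S(*b)))
print("lidP z.114",onz("top",*T(467,221),.114)); print("coaster",onz("top",*T(290,248),.007))
for n,a in [("back L",(166,98)),("back R",(562,72))]: print(n,onz("top",*T(*a),.064))
for n,a in [("hinge FL",(206,380)),("hinge FR",(570,358)),("hinge L+x",(180,135)),("hinge L-x",(190,378)),("hinge R+x",(558,110)),("hinge R-x",(572,352))]: print(n,onz("top",*T(*a),.006))
# rack jar axis: plane intersection
t=lambda x,y:(415+x/4-.4,235+y/4-.4); s=lambda x,y:(185+(x-380)/4-.4,80+y/4-.4)
# rim front-edge corners (box top back rim) top view
for n,a in [("rim back L",(97,146)),("rim back R",(325,146)),("feet L far",(52,28)),("feet L near",(56,266)),("feet R far",(279,28))]:
    print(n,onz("top",*t(*a),.105 if "rim" in n else .01))
# axis px: scene: lid top centre / body at rim ; top: lid disc centre/ body near rim
n1=np.cross(ray("top",*t(302,242))[1],ray("top",*t(258,180))[1])
n2=np.cross(ray("scene",*s(602,45))[1],ray("scene",*s(566,150))[1])
d=np.cross(n1,n2); d/=np.linalg.norm(d); d*=np.sign(d[2])
print("axis",d,"tilt",np.degrees(np.arccos(d[2])),"yaw",np.degrees(np.arctan2(-d[1],-d[0])))
e1=ray("top",0,0)[0];e2=ray("scene",0,0)[0]
p=np.linalg.lstsq(np.c_[n1,n2,d].T/np.linalg.norm(np.c_[n1,n2,d],axis=0)[:,None],np.array([n1@e1/np.linalg.norm(n1),n2@e2/np.linalg.norm(n2),0]),rcond=None)[0]
for z in(.1,.13,.16): print(z,p+d*(z-p[2])/d[2])
print("lid top onz .16",onz("top",*t(302,242),.16), "short lid",onz("top",*t(155,204),.13))
E
```

```text
L+x [0.6209 0.1901 0.0388] 0.001918792863422931
L-x [0.518 0.18  0.04 ] 0.002098720167215515
R+x [ 0.6452 -0.0659  0.0343] 0.003283732731693072
R-x [ 0.5418 -0.0752  0.0361] 0.002919902507918507
F right [ 0.4901 -0.0273  0.0433] 0.00136520576829968
F left [0.4766 0.1253 0.0434] 0.001349723299688529
lidP [0.5827 0.0194 0.1135] 0.0008239704223432777
lidP z.114 [0.5824 0.0197 0.114 ]
coaster [0.5785 0.0951 0.007 ]
back L [0.6327 0.142  0.064 ]
back R [ 0.648  -0.0159  0.064 ]
hinge FL [0.5223 0.1281 0.006 ]
hinge FR [ 0.5356 -0.0236  0.006 ]
hinge L+x [0.6249 0.1429 0.006 ]
hinge L-x [0.523  0.1348 0.006 ]
hinge R+x [ 0.6403 -0.0158  0.006 ]
hinge R-x [ 0.5381 -0.0244  0.006 ]
rim back L [ 0.5348 -0.2976  0.105 ]
rim back R [ 0.5384 -0.4313  0.105 ]
feet L far [ 0.6131 -0.2961  0.01  ]
feet L near [ 0.4629 -0.2994  0.01  ]
feet R far [ 0.6173 -0.4421  0.01  ]
axis [-0.5362 -0.0527  0.8424] tilt 32.60214338950686 yaw 5.615361945916623
0.1 [ 0.4823 -0.4195  0.1   ]
0.13 [ 0.4632 -0.4214  0.13  ]
0.16 [ 0.4441 -0.4233  0.16  ]
lid top onz .16 [ 0.4829 -0.3951  0.16  ] short lid [ 0.5019 -0.3234  0.13  ]
```

```bash
cat >> h.py <<'E'
C=np.array([.582,.058]); YAW=.094
def car(u,v,z):
    c,s=np.cos(YAW),np.sin(YAW); return np.array([C[0]+c*u-s*v,C[1]+s*u+c*v,z])
def down(yx): # tool down, tool x at yaw yx
    return R.from_matrix(np.c_[[np.cos(yx),np.sin(yx),0],[np.sin(yx),-np.cos(yx),0],[0,0,-1]])
def plan(wps,dec=2,start=None):
    """wps: (pos,Rot,rows,hand); prints rows in move units in calls of 5"""
    s=robot.sense(); p,q=start or (s['tool_pos'].copy(),R.from_quat(s['eef_rot']))
    rows=[]
    for P,Q,n,h in wps:
        for k in range(n,0,-1):
            w=(q.inv()*Q).as_rotvec()/k/.12; d=q.inv().apply((P-p)/k)/.04
            r=np.round(np.r_[w,d],dec)+0.; rows.append([*r.tolist(),h])
            p=p+q.apply(r[3:]*.04); q=q*R.from_rotvec(r[:3]*.12)
    while len(rows)%5: rows.append([0]*6+[rows[-1][6]])
    for i in range(0,len(rows),5): print(str(rows[i:i+5]).replace(" ","").replace("0.0,","0,"), "MAX",np.abs(np.array(rows[i:i+5])[:,:6]).max())
    print("end",p)
E
python3 - <<'E'
from h import *
print("lid top guess->scene px",proj("scene",[.4827,-.404,.14]),"top",proj("top",[.4827,-.404,.14]))
D=down(np.pi/2+YAW); 
plan([(np.array([.36,-.33,.25]),down(.95),12,-1),(car(-.0,-.16,.2),D,13,-1),(car(0,-.16,.024),D,5,-1),(car(0,-.093,.05),D,10,-1)])
E
```

```text
lid top guess->scene px [238.46939821  90.17097161] top [490.45646955 295.12832935]
[[0,0,-0.5,0.57,-0.35,-0.04,-1],[0,0,-0.5,0.59,-0.32,-0.04,-1],[0,0,-0.5,0.61,-0.28,-0.04,-1],[0,0,-0.5,0.62,-0.25,-0.04,-1],[0,0,-0.49,0.64,-0.21,-0.04,-1]] MAX 0.64
[[0,0,-0.5,0.65,-0.17,-0.04,-1],[0,0,-0.49,0.66,-0.13,-0.04,-1],[0,0,-0.5,0.66,-0.09,-0.04,-1],[0,0,-0.49,0.67,-0.06,-0.04,-1],[0,0,-0.5,0.67,-0.01,-0.04,-1]] MAX 0.67
[[0,0,-0.49,0.67,0.02,-0.04,-1],[-0.01,-0.01,-0.5,0.67,0.07,-0.04,-1],[0,0,-0.46,0.62,0.11,0.1,-1],[0,0,-0.46,0.62,0.15,0.1,-1],[0,0,-0.46,0.61,0.18,0.1,-1]] MAX 0.67
[[0,0,-0.46,0.59,0.22,0.1,-1],[0,0,-0.46,0.58,0.25,0.09,-1],[0,0,-0.46,0.57,0.28,0.1,-1],[0,0,-0.46,0.55,0.31,0.09,-1],[0,0,-0.46,0.53,0.34,0.1,-1]] MAX 0.59
[[0,0,-0.46,0.52,0.37,0.09,-1],[0,0,-0.45,0.49,0.4,0.1,-1],[0,0,-0.46,0.47,0.42,0.09,-1],[0,0,-0.45,0.45,0.45,0.1,-1],[0,0.01,-0.46,0.42,0.47,0.09,-1]] MAX 0.52
[[0,0,0,0,0,0.88,-1],[0,0,0,0,0,0.88,-1],[0,0,0,0,0,0.88,-1],[0,0,0,0,0,0.88,-1],[0,0,0,0,0,0.88,-1]] MAX 0.88
[[0,0,0,0.17,0,-0.06,-1],[0,0,0,0.17,0,-0.07,-1],[0,0,0,0.17,0,-0.06,-1],[0,0,0,0.17,0,-0.07,-1],[0,0,0,0.17,0,-0.06,-1]] MAX 0.17
[[0,0,0,0.16,0,-0.07,-1],[0,0,0,0.17,0,-0.06,-1],[0,0,0,0.16,0,-0.07,-1],[0,0,0,0.17,0,-0.06,-1],[0,0,0,0.16,0,-0.07,-1]] MAX 0.17
end [ 0.59054566 -0.03475578  0.05009181]
```

>>> arm_command(
  deltas=[
    [0,0,-0.5,0.57,-0.35,-0.04,-1],
    [0,0,-0.5,0.59,-0.32,-0.04,-1],
    [0,0,-0.5,0.61,-0.28,-0.04,-1],
    [0,0,-0.5,0.62,-0.25,-0.04,-1],
    [0,0,-0.49,0.64,-0.21,-0.04,-1],
  ],
)

```text
time_s: 0.6
tool_pos: [0.2287, -0.4629, 0.2391]
eef_rot: [0.964, 0.265, -0.0, -0.0]
wrist_force: [0.2, -0.9, -1.0]
opening: 0.143
gripper_force: 0.0
```

>>> arm_command(
  deltas=[
    [0,0,-0.5,0.65,-0.17,-0.04,-1],
    [0,0,-0.49,0.66,-0.13,-0.04,-1],
    [0,0,-0.5,0.66,-0.09,-0.04,-1],
    [0,0,-0.49,0.67,-0.06,-0.04,-1],
    [0,0,-0.5,0.67,-0.01,-0.04,-1],
  ],
)

```text
time_s: 1.1
tool_pos: [0.323, -0.3675, 0.2471]
eef_rot: [0.914, 0.405, -0.0, -0.0]
wrist_force: [1.3, -0.0, 0.2]
opening: 0.0
gripper_force: 0.0
```

>>> arm_command(
  deltas=[
    [0,0,-0.49,0.67,0.02,-0.04,-1],
    [0,0,-0.5,0.67,0.07,-0.04,-1],
    [0,0,-0.46,0.62,0.11,0.1,-1],
    [0,0,-0.46,0.62,0.15,0.1,-1],
    [0,0,-0.46,0.61,0.18,0.1,-1],
  ],
)

```text
time_s: 1.6
tool_pos: [0.4153, -0.2762, 0.2382]
eef_rot: [0.848, 0.53, -0.0, -0.0]
wrist_force: [-0.4, 0.0, 0.2]
opening: -0.002
gripper_force: 0.0
```

>>> arm_command(
  deltas=[
    [0,0,-0.46,0.59,0.22,0.1,-1],
    [0,0,-0.46,0.58,0.25,0.09,-1],
    [0,0,-0.46,0.57,0.28,0.1,-1],
    [0,0,-0.46,0.55,0.31,0.09,-1],
    [0,0,-0.46,0.53,0.34,0.1,-1],
  ],
)

```text
time_s: 2.1
tool_pos: [0.5064, -0.1887, 0.2189]
eef_rot: [0.767, 0.642, -0.0, -0.0]
wrist_force: [0.5, -0.4, -0.1]
opening: 0.007
gripper_force: 0.0
```

>>> arm_command(
  deltas=[
    [0,0,-0.46,0.52,0.37,0.09,-1],
    [0,0,-0.45,0.49,0.4,0.1,-1],
    [0,0,-0.46,0.47,0.42,0.09,-1],
    [0,0,-0.45,0.45,0.45,0.1,-1],
    [0,0.01,-0.46,0.42,0.47,0.09,-1],
  ],
)

```text
time_s: 2.6
tool_pos: [0.5974, -0.1006, 0.1999]
eef_rot: [0.672, 0.74, 0.0, -0.001]
wrist_force: [0.1, 0.5, 0.1]
opening: 0.001
gripper_force: 0.0
```

>>> arm_command(
  deltas=[
    [0,0,0,0,0,0.88,-1],
    [0,0,0,0,0,0.88,-1],
    [0,0,0,0,0,0.88,-1],
    [0,0,0,0,0,0.88,-1],
    [0,0,0,0,0,0.88,-1],
  ],
)

```text
time_s: 3.1
tool_pos: [0.5965, -0.1011, 0.0229]
eef_rot: [0.673, 0.74, 0.0, -0.001]
wrist_force: [0.7, 0.1, 0.1]
opening: 0.003
gripper_force: 0.0
```

>>> arm_command(
  deltas=[
    [0,0,0,0.17,0,-0.06,-1],
    [0,0,0,0.17,0,-0.07,-1],
    [0,0,0,0.17,0,-0.06,-1],
    [0,0,0,0.17,0,-0.07,-1],
    [0,0,0,0.17,0,-0.06,-1],
  ],
)

```text
time_s: 3.6
tool_pos: [0.5955, -0.068, 0.0413]
eef_rot: [0.673, 0.74, 0.001, 0.003]
wrist_force: [0.8, -3.5, 2.7]
opening: -0.004
gripper_force: 1.8
```

>>> arm_command(
  deltas=[
    [0,0,0,0.16,0,-0.07,-1],
    [0,0,0,0.17,0,-0.06,-1],
    [0,0,0,0.16,0,-0.07,-1],
    [0,0,0,0.17,0,-0.06,-1],
    [0,0,0,0.16,0,-0.07,-1],
  ],
)

```text
time_s: 4.1
tool_pos: [0.5903, -0.034, 0.0507]
eef_rot: [0.673, 0.74, 0.0, -0.001]
wrist_force: [0.2, -1.0, -1.0]
opening: -0.002
gripper_force: 0.6
```

```bash
python3 - <<'E'
from h import *
a=robot.camera("scene")[190:330,250:430]; 
cv2.imwrite("pics/push1.png",cv2.convertScaleAbs(cv2.resize(a[:,:,::-1],None,fx=4,fy=4,interpolation=2),alpha=1.4))
D=down(np.pi/2+YAW)
# back off, rise, go to front wall, push (+u), fingers half thickness ~14.5 in u
plan([(car(0,-.12,.055),D,2,-1),(car(-.06,-.13,.13),D,4,-1),(car(-.14,.01,.1),D,5,-1),(car(-.14,.01,.024),D,4,-1),(car(-.071,.01,.05),D,10,-1)])
E
```

```text
[[0,-0.01,0,-0.35,0,-0.05,-1],[0,0,0.01,-0.36,0,-0.05,-1],[0,0,0,-0.06,-0.37,-0.47,-1],[0,0,0,-0.06,-0.38,-0.47,-1],[0,0,0,-0.06,-0.37,-0.47,-1]] MAX 0.47
[[0,0,0,-0.07,-0.38,-0.46,-1],[0,0,0,0.7,-0.4,0.15,-1],[0,0,0,0.7,-0.4,0.15,-1],[0,0,0,0.7,-0.4,0.15,-1],[0,0,0,0.7,-0.4,0.15,-1]] MAX 0.7
[[0,0,0,0.7,-0.4,0.15,-1],[0,0,0,0,0,0.47,-1],[0,0,0,0,0,0.48,-1],[0,0,0,0,0,0.47,-1],[0,0,0,0,0,0.48,-1]] MAX 0.7
[[0,0,0,0,0.17,-0.07,-1],[0,0,0,0,0.17,-0.06,-1],[0,0,0,0,0.17,-0.07,-1],[0,0,0,0,0.17,-0.06,-1],[0,0,0,0,0.17,-0.07,-1]] MAX 0.17
[[0,0,0,0,0.18,-0.06,-1],[0,0,0,0,0.17,-0.07,-1],[0,0,0,0,0.18,-0.06,-1],[0,0,0,0,0.17,-0.07,-1],[0,0,0,0,0.18,-0.06,-1]] MAX 0.18
end [0.51043222 0.06118431 0.04995425]
```

View pics/push1.png

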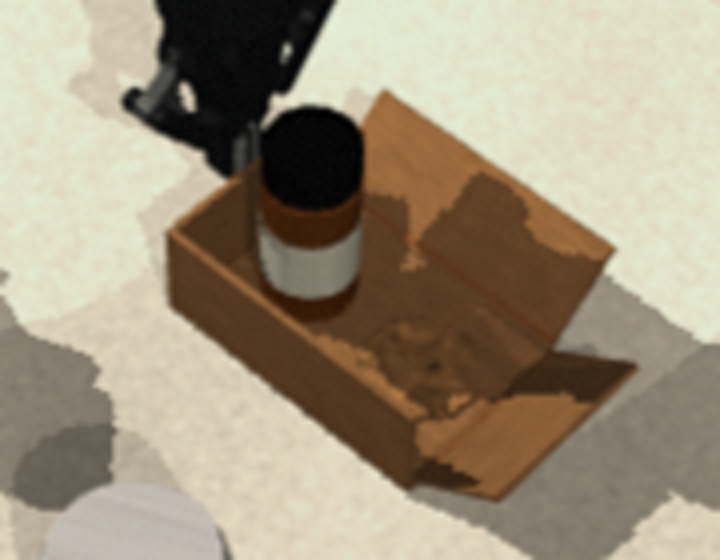

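The right wall now stands (its top edge runs from (180,230) to (255,180) in the crop), and the jar is untouched. On to the front wall.

>>> arm_command(
  deltas=[
    [0,0,0,-0.35,0,-0.05,-1],
    [0,0,0,-0.36,0,-0.05,-1],
    [0,0,0,-0.06,-0.37,-0.47,-1],
    [0,0,0,-0.06,-0.38,-0.47,-1],
    [0,0,0,-0.06,-0.37,-0.47,-1],
  ],
)

```text
time_s: 4.65
tool_pos: [0.5487, -0.0761, 0.1114]
eef_rot: [0.673, 0.739, 0.0, -0.001]
wrist_force: [0.5, 0.2, 0.2]
opening: 0.001
gripper_force: 0.0
```

>>> arm_command(
  deltas=[
    [0,0,0,-0.07,-0.38,-0.46,-1],
    [0,0,0,0.7,-0.4,0.15,-1],
    [0,0,0,0.7,-0.4,0.15,-1],
    [0,0,0,0.7,-0.4,0.15,-1],
    [0,0,0,0.7,-0.4,0.15,-1],
  ],
)

```text
time_s: 5.15
tool_pos: [0.4596, 0.0264, 0.1054]
eef_rot: [0.674, 0.739, 0.0, -0.0]
wrist_force: [-0.2, 1.2, 0.6]
opening: -0.001
gripper_force: 0.0
```

>>> arm_command(
  deltas=[
    [0,0,0,0.7,-0.4,0.15,-1],
    [0,0,0,0,0,0.47,-1],
    [0,0,0,0,0,0.48,-1],
    [0,0,0,0,0,0.47,-1],
    [0,0,0,0,0,0.48,-1],
  ],
)

```text
time_s: 5.65
tool_pos: [0.442, 0.0522, 0.023]
eef_rot: [0.673, 0.739, 0.001, -0.0]
wrist_force: [0.4, 0.8, 0.1]
opening: 0.003
gripper_force: 0.0
```

>>> arm_command(
  deltas=[
    [0,0,0,0,0.17,-0.07,-1],
    [0,0,0,0,0.17,-0.06,-1],
    [0,0,0,0,0.17,-0.07,-1],
    [0,0,0,0,0.17,-0.06,-1],
    [0,0,0,0,0.17,-0.07,-1],
  ],
)

```text
time_s: 6.15
tool_pos: [0.475, 0.0563, 0.0377]
eef_rot: [0.673, 0.74, -0.001, -0.001]
wrist_force: [-35.2, -5.7, 36.6]
opening: 0.001
gripper_force: 23.1
```

>>> arm_command(
  deltas=[
    [0,0,0,0,0.18,-0.06,-1],
    [0,0,0,0,0.17,-0.07,-1],
    [0,0,0,0,0.18,-0.06,-1],
    [0,0,0,0,0.17,-0.07,-1],
    [0,0,0,0,0.18,-0.06,-1],
  ],
)

```text
time_s: 6.65
tool_pos: [0.5111, 0.0598, 0.0498]
eef_rot: [0.673, 0.74, 0.0, -0.0]
wrist_force: [-1.3, -1.1, -0.4]
opening: 0.002
gripper_force: 0.6
```

```bash
python3 - <<'E'
from h import *
D=down(np.pi/2+YAW); print(robot.sense()['time_s'],(robot.sense()['tool_pos']-car(-.071,.01,.05)))
plan([(car(-.1,.01,.06),D,2,-1),(car(-.09,.13,.14),D,5,-1),(car(0,.165,.1),D,4,-1),(car(0,.165,.024),D,4,-1),(car(0,.092,.05),D,10,-1)])
E
```

```text
6.65 [ 0.00072139 -0.00150457 -0.00015535]
[[0,-0.01,0,0.02,-0.37,-0.13,-1],[0,0,0,0.02,-0.37,-0.12,-1],[0,0,0,0.6,0.05,-0.4,-1],[0,0,0,0.6,0.05,-0.4,-1],[0,0,0,0.6,0.05,-0.4,-1]] MAX 0.6
[[0,0,0,0.6,0.05,-0.4,-1],[0,0,0,0.6,0.05,-0.4,-1],[0,0,0,0.22,0.56,0.25,-1],[0,0,0,0.22,0.56,0.25,-1],[0,0,0,0.22,0.57,0.25,-1]] MAX 0.6
[[0,0,0,0.21,0.56,0.25,-1],[0,0,0,0,0,0.47,-1],[0,0,0,0,0,0.48,-1],[0,0,0,0,0,0.47,-1],[0,0,0,0,0,0.48,-1]] MAX 0.56
[[0,0,0,-0.18,0,-0.07,-1],[0,0,0,-0.18,0,-0.06,-1],[0,0,0,-0.18,0,-0.07,-1],[0,0,0,-0.18,0,-0.06,-1],[0,0,0,-0.18,0,-0.07,-1]] MAX 0.18
[[0,0,0,-0.18,0,-0.06,-1],[0,0,0,-0.19,0,-0.07,-1],[0,0,0,-0.18,0,-0.06,-1],[0,0,0,-0.19,0,-0.07,-1],[0,0,0,-0.18,0,-0.06,-1]] MAX 0.19
end [0.57329432 0.14965074 0.04986248]
```

>>> arm_command(
  deltas=[
    [0,0,0,0.02,-0.37,-0.13,-1],
    [0,0,0,0.02,-0.37,-0.12,-1],
    [0,0,0,0.6,0.05,-0.4,-1],
    [0,0,0,0.6,0.05,-0.4,-1],
    [0,0,0,0.6,0.05,-0.4,-1],
  ],
)

```text
time_s: 7.15
tool_pos: [0.4804, 0.1315, 0.1085]
eef_rot: [0.673, 0.739, 0.001, -0.0]
wrist_force: [0.8, -0.2, -0.2]
opening: 0.001
gripper_force: 0.0
```

>>> arm_command(
  deltas=[
    [0,0,0,0.6,0.05,-0.4,-1],
    [0,0,0,0.6,0.05,-0.4,-1],
    [0,0,0,0.22,0.56,0.25,-1],
    [0,0,0,0.22,0.56,0.25,-1],
    [0,0,0,0.22,0.57,0.25,-1],
  ],
)

```text
time_s: 7.65
tool_pos: [0.5455, 0.2123, 0.1096]
eef_rot: [0.673, 0.74, 0.001, -0.0]
wrist_force: [0.4, -0.3, 1.4]
opening: 0.001
gripper_force: 0.0
```

>>> arm_command(
  deltas=[
    [0,0,0,0.21,0.56,0.25,-1],
    [0,0,0,0,0,0.47,-1],
    [0,0,0,0,0,0.48,-1],
    [0,0,0,0,0,0.47,-1],
    [0,0,0,0,0,0.48,-1],
  ],
)

```text
time_s: 8.15
tool_pos: [0.5662, 0.2223, 0.0229]
eef_rot: [0.673, 0.74, 0.0, -0.0]
wrist_force: [0.4, -0.8, 0.5]
opening: 0.001
gripper_force: 0.0
```

>>> arm_command(
  deltas=[
    [0,0,0,-0.18,0,-0.07,-1],
    [0,0,0,-0.18,0,-0.06,-1],
    [0,0,0,-0.18,0,-0.07,-1],
    [0,0,0,-0.18,0,-0.06,-1],
    [0,0,0,-0.18,0,-0.07,-1],
  ],
)

```text
time_s: 8.65
tool_pos: [0.5703, 0.1871, 0.0393]
eef_rot: [0.673, 0.74, 0.003, -0.0]
wrist_force: [0.4, 6.8, 5.8]
opening: 0.002
gripper_force: 3.5
```

>>> arm_command(
  deltas=[
    [0,0,0,-0.18,0,-0.06,-1],
    [0,0,0,-0.19,0,-0.07,-1],
    [0,0,0,-0.18,0,-0.06,-1],
    [0,0,0,-0.19,0,-0.07,-1],
    [0,0,0,-0.18,0,-0.06,-1],
  ],
)

```text
time_s: 9.15
tool_pos: [0.5726, 0.1487, 0.0497]
eef_rot: [0.673, 0.74, 0.0, -0.001]
wrist_force: [-0.1, 2.2, -0.7]
opening: 0.005
gripper_force: 0.6
```

>>> arm_command(
  deltas=[
    [0,0,0,0.5,0,-0.1,-1],
    [0,0,0,0.5,0,-0.5,-1],
    [0,0,0,0.3,0,-0.9,-1],
    [0,0,0,0,0,-0.9,-1],
    [0,0,0,0,0,-0.9,-1],
  ],
)

```text
time_s: 9.65
tool_pos: [0.5675, 0.201, 0.183]
eef_rot: [0.673, 0.74, 0.0, -0.001]
wrist_force: [1.5, -0.0, -0.2]
opening: 0.001
gripper_force: 0.0
```

```bash
python3 - <<'E'
from h import *
def crop(n,x,y,w,h,k):
    im=robot.camera(n)[:,:,::-1]; cv2.imwrite(f"pics/{n}_w.png",im)
    c=cv2.convertScaleAbs(cv2.resize(im[y:y+h,x:x+w],None,fx=k,fy=k,interpolation=2),alpha=1.5)
    for i in range(0,w,10): cv2.putText(c,str(x+i),(i*k,8),0,.3,(0,0,255),1); cv2.line(c,(i*k,0),(i*k,h*k),(90,90,90),1)
    for i in range(0,h,10): cv2.putText(c,str(y+i),(0,i*k+8),0,.3,(255,0,0),1); cv2.line(c,(0,i*k),(w*k,i*k),(90,90,90),1)
    return c
a=crop("scene",280,205,130,110,3); b=crop("top",230,215,110,90,3)
b=np.vstack([b,np.zeros((60,330,3),np.uint8)]); cv2.imwrite("pics/walls.png",np.hstack([a,b]))
for nm,u,v in [("L",0,.08),("R",0,-.08),("F",-.055,0)]:
    for du in(-.05,.05):
        p=car(u+(du if nm!="F" else 0),v+(du*1.5 if nm=="F" else 0),.064); print(nm,proj("scene",p),proj("top",p))
E
```

```text
L [389.59102919 260.1925458 ] [254.30611318 271.10831516]
L [354.89836097 291.34410273] [251.99176565 229.43669557]
R [328.26756042 216.961756  ] [321.4245223 266.6117002]
R [293.16793312 244.24703946] [318.6008388  225.20736968]
F [331.7477344  216.92139942] [319.48004361 268.83914524]
F [389.20858945 257.27607838] [256.53252887 273.06744103]
```

View pics/walls.png

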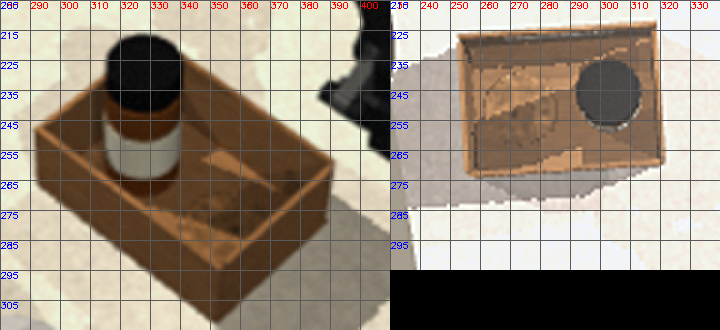

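The scene and top crops show all three walls upright: the outlines match the predicted upright edges to about 1 px, and the jar is undisturbed. Now to the rack, where I'll check with the wrist camera before grasping.

```bash
cat >> h.py <<'E'
PSI=.025; TL=np.radians(32)
def jarR(psi=PSI,tl=TL):
    d=np.array([-np.sin(tl)*np.cos(psi),-np.sin(tl)*np.sin(psi),np.cos(tl)]); x=np.array([-np.sin(psi),np.cos(psi),0]); z=-d
    return d,R.from_matrix(np.c_[x,np.cross(z,x),z])
def wproj(p,s):
    m=robot.camera_model("wrist");K=m['camera_matrix'];T=m['tool_from_camera']
    t=R.from_quat(s['eef_rot']).inv().apply(np.array(p)-s['tool_pos']); c=T[:3,:3].T@(t-T[:3,3])
    th=np.arctan2(np.hypot(c[0],c[1]),c[2]); k=th/np.hypot(c[0],c[1]); return np.array([K[0,2]+K[0,0]*k*c[0],K[1,2]+K[0,0]*k*c[1]])
def wray(u,v,s):
    m=robot.camera_model("wrist");K=m['camera_matrix'];T=m['tool_from_camera']
    a=np.array([u-K[0,2],v-K[1,2]])/K[0,0]; th=np.hypot(*a); c=np.r_[a/th*np.sin(th),np.cos(th)]
    q=R.from_quat(s['eef_rot']); return s['tool_pos']+q.apply(T[:3,3]), q.apply(T[:3,:3]@c)
L0=np.array([.4827,-.404,.14])
E
python3 - <<'E'
from h import *
d,J=jarR(); D=down(np.pi/2+YAW)
plan([(np.array([.49,-.05,.26]),D,9,0),(L0+.11*d,J,16,1)])
E
```

```text
[[0.01,0,0,-0.67,-0.28,-0.21,0],[0.01,0,0,-0.67,-0.28,-0.21,0],[0.01,0,0,-0.67,-0.29,-0.2,0],[0,0,0,-0.68,-0.29,-0.2,0],[0.01,0,0,-0.67,-0.28,-0.21,0]] MAX 0.68
[[0,0,0,-0.68,-0.29,-0.2,0],[0.01,-0.01,0,-0.67,-0.28,-0.21,0],[0,0,0,-0.68,-0.29,-0.2,0],[0.01,-0.01,0,-0.67,-0.28,-0.21,0],[-0.29,-0.01,0.04,-0.54,-0.15,0.04,1]] MAX 0.68
[[-0.29,-0.01,0.04,-0.54,-0.15,0.04,1],[-0.29,-0.01,0.03,-0.55,-0.15,0.03,1],[-0.29,-0.01,0.04,-0.55,-0.15,0.03,1],[-0.29,-0.01,0.03,-0.55,-0.15,0.02,1],[-0.29,-0.01,0.04,-0.55,-0.15,0.02,1]] MAX 0.55
[[-0.29,-0.01,0.03,-0.55,-0.15,0.02,1],[-0.29,-0.01,0.04,-0.55,-0.15,0.01,1],[-0.29,-0.01,0.03,-0.55,-0.14,0.01,1],[-0.29,-0.01,0.04,-0.55,-0.14,0,1],[-0.29,-0.01,0.03,-0.55,-0.14,0,1]] MAX 0.55
[[-0.29,-0.01,0.04,-0.55,-0.14,-0.01,1],[-0.29,-0.01,0.03,-0.55,-0.13,-0.01,1],[-0.29,-0.01,0.04,-0.54,-0.13,-0.02,1],[-0.3,-0.01,0.03,-0.55,-0.13,-0.02,1],[-0.29,0,0.04,-0.55,-0.12,-0.02,1]] MAX 0.55
end [ 0.42440888 -0.40563063  0.23333936]
```

>>> arm_command(
  deltas=[
    [0.01,0,0,-0.67,-0.28,-0.21,0],
    [0.01,0,0,-0.67,-0.28,-0.21,0],
    [0.01,0,0,-0.67,-0.29,-0.2,0],
    [0,0,0,-0.68,-0.29,-0.2,0],
    [0.01,0,0,-0.67,-0.28,-0.21,0],
  ],
)

```text
time_s: 10.25
tool_pos: [0.5233, 0.0605, 0.2226]
eef_rot: [0.673, 0.74, -0.002, -0.002]
wrist_force: [0.7, -0.0, 0.9]
opening: 0.497
gripper_force: 0.0
```

>>> arm_command(
  deltas=[
    [0,0,0,-0.68,-0.29,-0.2,0],
    [0.01,-0.01,0,-0.67,-0.28,-0.21,0],
    [0,0,0,-0.68,-0.29,-0.2,0],
    [0.01,-0.01,0,-0.67,-0.28,-0.21,0],
    [-0.29,-0.01,0.04,-0.54,-0.15,0.04,1],
  ],
)

```text
time_s: 10.75
tool_pos: [0.4848, -0.0738, 0.2548]
eef_rot: [0.675, 0.738, 0.009, 0.011]
wrist_force: [0.1, -0.6, 0.2]
opening: 0.657
gripper_force: 0.0
```

>>> arm_command(
  deltas=[
    [-0.29,-0.01,0.04,-0.54,-0.15,0.04,1],
    [-0.29,-0.01,0.03,-0.55,-0.15,0.03,1],
    [-0.29,-0.01,0.04,-0.55,-0.15,0.03,1],
    [-0.29,-0.01,0.03,-0.55,-0.15,0.02,1],
    [-0.29,-0.01,0.04,-0.55,-0.15,0.02,1],
  ],
)

```text
time_s: 11.25
tool_pos: [0.464, -0.1848, 0.2457]
eef_rot: [0.679, 0.727, 0.072, 0.071]
wrist_force: [0.5, 0.8, 0.0]
opening: 1.003
gripper_force: 0.0
```

>>> arm_command(
  deltas=[
    [-0.29,-0.01,0.03,-0.55,-0.15,0.02,1],
    [-0.29,-0.01,0.04,-0.55,-0.15,0.01,1],
    [-0.29,-0.01,0.03,-0.55,-0.14,0.01,1],
    [-0.29,-0.01,0.04,-0.55,-0.14,0,1],
    [-0.29,-0.01,0.03,-0.55,-0.14,0,1],
  ],
)

```text
time_s: 11.75
tool_pos: [0.4431, -0.2962, 0.2372]
eef_rot: [0.678, 0.711, 0.133, 0.131]
wrist_force: [0.8, -0.6, -0.4]
opening: 1.004
gripper_force: 0.0
```

>>> arm_command(
  deltas=[
    [-0.29,-0.01,0.04,-0.55,-0.14,-0.01,1],
    [-0.29,-0.01,0.03,-0.55,-0.13,-0.01,1],
    [-0.29,-0.01,0.04,-0.54,-0.13,-0.02,1],
    [-0.3,-0.01,0.03,-0.55,-0.13,-0.02,1],
    [-0.29,0,0.04,-0.55,-0.12,-0.02,1],
  ],
)

```text
time_s: 12.25
tool_pos: [0.4222, -0.4066, 0.2292]
eef_rot: [0.672, 0.688, 0.195, 0.19]
wrist_force: [-0.5, 0.1, 0.6]
opening: 1.0
gripper_force: 0.0
```

```bash
python3 - <<'E'
from h import *
s=robot.sense(); im=robot.camera("wrist")[:,:,::-1].copy()
d,J=jarR(); print(s['tool_pos'],L0+.11*d,(R.from_quat(s['eef_rot']).inv()*J).as_rotvec())
np.save("wr.npy",im)
x=J.apply([1,0,0]);y=J.apply([0,1,0])
for a in np.linspace(0,2*np.pi,40):
    q=wproj(L0+.025*(np.cos(a)*x+np.sin(a)*y),s).astype(int); cv2.circle(im,tuple(int(k) for k in q),1,(0,255,0),-1)
cv2.imwrite("pics/wrist1.png",im)
E
```

```text
[ 0.42219555 -0.40663324  0.22924624] [ 0.4244271  -0.40545713  0.23328529] [-0.00638865  0.00073807 -0.00069774]
```

View pics/wrist1.png

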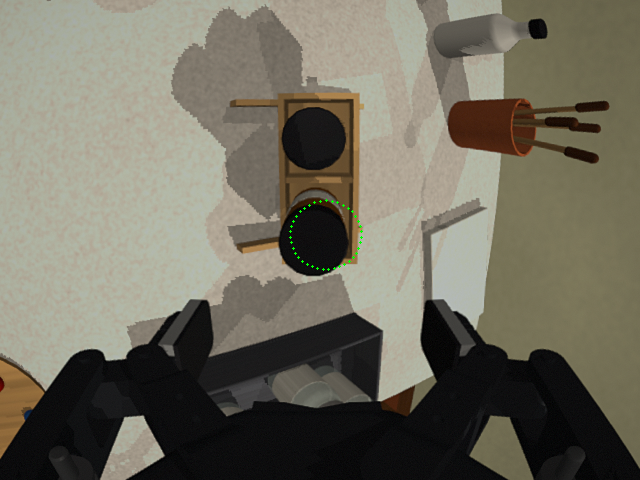

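The wrist view shows both jars lined up with the rack. The spare lid is centred at about (313.5,241), slightly off my green prediction at (326,236). I'll triangulate it with the top view.

```bash
python3 - <<'E'
from h import *
np.set_printoptions(precision=4,suppress=True)
s=robot.sense(); d,J=jarR()
im=np.load("wr.npy"); g=im.max(2)
m=np.zeros_like(g); m[190:290,265:365]=(g[190:290,265:365]<45)
m=cv2.morphologyEx(m,cv2.MORPH_OPEN,np.ones((5,5),np.uint8)); c=max(cv2.findContours(m,0,1)[0],key=cv2.contourArea)
print("rect",cv2.boundingRect(c),cv2.minEnclosingCircle(c))
for uv in [(313.5,241)]:
    e,r=wray(*uv,s); 
    p=e+r*((L0-e)@d)/(r@d); print("on lid plane",p,"tool offs",J.inv().apply(p-L0))
    te,tr=ray("top",490.2,295.1)
    a=np.linalg.lstsq(np.c_[r,-tr],te-e,rcond=None)[0]; print(e+a[0]*r,te+a[1]*tr)
p=L0-.110*d; print("base guess",p)
E
```

```text
rect (279, 204, 70, 72) ((312.503662109375, 239.21897888183594), 36.27894973754883)
on lid plane [ 0.4743 -0.4101  0.1347] tool offs [-0.0059 -0.0101 -0.    ]
[ 0.483  -0.4148  0.1206] [ 0.4826 -0.4118  0.1194]
base guess [ 0.541  -0.4025  0.0467]
```

```bash
python3 - <<'E'
from h import *
d,J=jarR(); plan([(L0+J.apply([-.007,-.0105,-.035]),J,5,1)])
E
```

```text
[[-0.01,0,0,-0.02,-0.02,0.36,1],[-0.01,0,-0.01,-0.02,-0.02,0.36,1],[-0.01,0,0,-0.01,-0.03,0.36,1],[-0.01,0.01,-0.01,-0.02,-0.03,0.36,1],[0,0,0,-0.01,-0.02,0.37,1]] MAX 0.37
end [ 0.45551649 -0.41151283  0.16415389]
```

>>> arm_command(
  deltas=[
    [-0.01,0,0,-0.02,-0.02,0.36,1],
    [-0.01,0,0,-0.02,-0.02,0.36,1],
    [-0.01,0,0,-0.01,-0.03,0.36,1],
    [-0.01,0,0,-0.02,-0.03,0.36,1],
    [0,0,0,-0.01,-0.02,0.37,1],
  ],
)

```text
time_s: 12.8
tool_pos: [0.4579, -0.4073, 0.1644]
eef_rot: [0.671, 0.689, 0.196, 0.191]
wrist_force: [-0.1, 0.7, 0.1]
opening: 1.002
gripper_force: 0.0
```

```bash
python3 - <<'E'
from h import *
np.set_printoptions(precision=4,suppress=True)
import time
robot.camera("wrist"); s=robot.sense(); im=robot.camera("wrist")[:,:,::-1].copy()
d,J=jarR(); print(s['tool_pos'])
for h in(-.02,-.01,0,):
  c=L0+J.apply([-.006,-.0101,0])+h*d
  for a in np.linspace(0,2*np.pi,40):
    q=wproj(c+J.apply([.025*np.cos(a),.025*np.sin(a),0]),s); cv2.circle(im,(int(q[0]),int(q[1])),1,(0,255,int(-h*12000)),-1)
cv2.imwrite("pics/wrist2.png",im[120:440,160:480][:, :])
E
```

```text
[ 0.4581 -0.4068  0.1622]
```

View pics/wrist2.png

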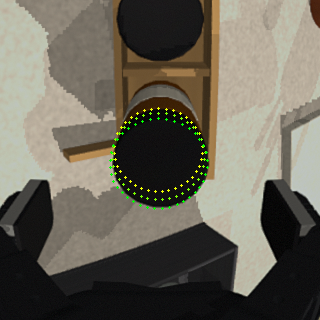

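The h=0 circle (green) fits the lid exactly, so the lid centre is (0.474,-0.410,0.135). Now the approach, grasp and pull out along the jar's axis.

```bash
python3 - <<'E'
from h import *
d,J=jarR(); LC=L0+J.apply([-.006,-.0101,0]); plan([(LC+J.apply([0,0,-.025]),J,2,1),(LC+J.apply([0,0,.043]),J,8,1)])
plan([(LC+J.apply([0,0,.043])+.08*d,J,10,-1)],start=(LC+J.apply([0,0,.043]),J))
E
```

```text
[[-0.02,-0.01,0,-0.05,-0.02,0.1,1],[-0.01,-0.01,0,-0.05,-0.01,0.1,1],[0,0,0,0,0,0.21,1],[0,0,0,0,0,0.21,1],[0,0,0,0,0,0.21,1]] MAX 0.21
[[0,0,0,0,0,0.21,1],[0,0,0,0,0,0.22,1],[0,0,0,0,0,0.21,1],[0,0,0,0,0,0.22,1],[0,0,0,0,0,0.21,1]] MAX 0.22
end [ 0.49702051 -0.40978113  0.09826111]
[[0,0,0,0,0,-0.2,-1],[0,0,0,0,0,-0.2,-1],[0,0,0,0,0,-0.2,-1],[0,0,0,0,0,-0.2,-1],[0,0,0,0,0,-0.2,-1]] MAX 0.2
[[0,0,0,0,0,-0.2,-1],[0,0,0,0,0,-0.2,-1],[0,0,0,0,0,-0.2,-1],[0,0,0,0,0,-0.2,-1],[0,0,0,0,0,-0.2,-1]] MAX 0.2
end [ 0.45468649 -0.41070236  0.16602559]
```

>>> arm_command(
  deltas=[
    [-0.02,-0.01,0,-0.05,-0.02,0.1,1],
    [-0.01,-0.01,0,-0.05,-0.01,0.1,1],
    [0,0,0,0,0,0.21,1],
    [0,0,0,0,0,0.21,1],
    [0,0,0,0,0,0.21,1],
  ],
)

```text
time_s: 13.4
tool_pos: [0.4741, -0.4116, 0.1364]
eef_rot: [0.671, 0.688, 0.197, 0.194]
wrist_force: [-0.6, -0.8, 0.2]
opening: 0.998
gripper_force: 0.0
```

>>> arm_command(
  deltas=[
    [0,0,0,0,0,0.21,1],
    [0,0,0,0,0,0.22,1],
    [0,0,0,0,0,0.21,1],
    [0,0,0,0,0,0.22,1],
    [0,0,0,0,0,0.21,1],
  ],
)

```text
time_s: 13.9
tool_pos: [0.4969, -0.4111, 0.1]
eef_rot: [0.671, 0.688, 0.197, 0.194]
wrist_force: [-0.4, 0.3, -0.4]
opening: 1.001
gripper_force: 0.0
```

>>> arm_command(
  deltas=[
    [0,0,0,0,0,0,-1],
    [0,0,0,0,0,0,-1],
    [0,0,0,0,0,0,-1],
    [0,0,0,0,0,0,-1],
    [0,0,0,0,0,0,-1],
  ],
  squeeze=45,
)

```text
time_s: 14.4
tool_pos: [0.4972, -0.4117, 0.1022]
eef_rot: [0.671, 0.688, 0.197, 0.195]
wrist_force: [6.3, -0.4, 4.4]
opening: 0.576
gripper_force: 47.3
```

```bash
python3 -c "
from h import *
s=robot.sense();print({k:s[k] for k in('time_s','tool_pos','wrist_force','wrist_torque','opening','gripper_force')}); d,J=jarR(); print((R.from_quat(s['eef_rot']).inv()*J).as_rotvec())"
```

```text
{'time_s': 14.4, 'tool_pos': array([ 0.49719055, -0.41174721,  0.10224687]), 'wrist_force': array([ 6.25772491, -0.38229203,  4.37427726]), 'wrist_torque': array([-0.05414658, -1.25421843, -0.01166989]), 'opening': 0.5759713295967984, 'gripper_force': 47.33304765075445}
[0.00331843 0.00454164 0.00048912]
```

Gripped: opening 0.576 of 85 mm is about 49 mm, as it should be for the jar. Now pull out.

>>> arm_command(
  deltas=[
    [0,0,0,0,0,-0.1,-1],
    [0,0,0,0,0,-0.2,-1],
    [0,0,0,0,0,-0.2,-1],
    [0,0,0,0,0,-0.2,-1],
    [0,0,0,0,0,-0.2,-1],
  ],
)

```text
time_s: 14.9
tool_pos: [0.4777, -0.4115, 0.1322]
eef_rot: [0.671, 0.688, 0.197, 0.194]
wrist_force: [7.5, 0.7, -1.7]
opening: 0.573
gripper_force: 49.0
```

>>> arm_command(
  deltas=[
    [0,0,0,0,0,-0.25,-1],
    [0,0,0,0,0,-0.25,-1],
    [0,0,0,0,0,-0.25,-1],
    [0,0,0,0,0,-0.25,-1],
    [0,0,0,0,0,-0.25,-1],
  ],
)

```text
time_s: 15.4
tool_pos: [0.4503, -0.4121, 0.1743]
eef_rot: [0.671, 0.688, 0.197, 0.194]
wrist_force: [-0.1, 0.4, -3.2]
opening: 0.577
gripper_force: 48.7
```

```bash
python3 - <<'E'
from h import *
D=down(np.pi/2+YAW); s=robot.sense(); print(s['wrist_force'],s['gripper_force'],s['opening'],s['tool_pos'])
T=np.array([.5785,.0953,.27])
plan([(np.array([.45,-.38,.27]),R.from_quat(s['eef_rot']),4,-1),(np.array([.47,-.2,.28]),D,9,-1),(T,D,12,-1)])
E
```

```text
[-0.11662606  0.44067991 -3.22710599] 48.7421615794301 0.5771559931976841 [ 0.45030752 -0.41208613  0.17425641]
[[0,0,0,0.2,0.32,-0.51,-1],[0,0,0,0.2,0.32,-0.5,-1],[0,0,0,0.2,0.32,-0.51,-1],[0,0,0,0.2,0.32,-0.5,-1],[0.52,0.02,-0.06,0.5,0.07,0.01,-1]] MAX 0.52
[[0.52,0.02,-0.06,0.5,0.08,0.01,-1],[0.52,0.02,-0.06,0.5,0.08,0,-1],[0.52,0.02,-0.06,0.5,0.08,0,-1],[0.52,0.02,-0.07,0.49,0.09,0,-1],[0.51,0.02,-0.06,0.49,0.09,-0.01,-1]] MAX 0.52
[[0.52,0.02,-0.07,0.49,0.09,-0.01,-1],[0.51,0.02,-0.06,0.5,0.1,-0.02,-1],[0.52,0.02,-0.07,0.49,0.1,-0.03,-1],[0,0,0,0.59,0.28,0.02,-1],[0,0,0,0.59,0.28,0.02,-1]] MAX 0.59
[[0,0,0,0.59,0.28,0.02,-1],[0,0,0,0.59,0.28,0.02,-1],[0,0,0,0.59,0.28,0.02,-1],[0,0,0,0.59,0.29,0.02,-1],[0,0,0,0.59,0.28,0.02,-1]] MAX 0.59
[[0,0,0,0.59,0.29,0.02,-1],[0,0,0,0.59,0.28,0.02,-1],[0,0,0,0.59,0.29,0.02,-1],[0,0,0,0.6,0.28,0.02,-1],[0,0,0,0.59,0.29,0.03,-1]] MAX 0.6
end [0.57855181 0.09513516 0.26996168]
```

>>> arm_command(
  deltas=[
    [0,0,0,0.2,0.32,-0.51,-1],
    [0,0,0,0.2,0.32,-0.5,-1],
    [0,0,0,0.2,0.32,-0.51,-1],
    [0,0,0,0.2,0.32,-0.5,-1],
    [0.52,0.02,-0.06,0.5,0.07,0.01,-1],
  ],
)

```text
time_s: 15.9
tool_pos: [0.4519, -0.3609, 0.2732]
eef_rot: [0.675, 0.696, 0.175, 0.174]
wrist_force: [0.5, 0.0, -4.1]
opening: 0.572
gripper_force: 49.0
```

>>> arm_command(
  deltas=[
    [0.52,0.02,-0.06,0.5,0.08,0.01,-1],
    [0.52,0.02,-0.06,0.5,0.08,0,-1],
    [0.52,0.02,-0.06,0.5,0.08,0,-1],
    [0.52,0.02,-0.07,0.49,0.09,0,-1],
    [0.51,0.02,-0.06,0.49,0.09,-0.01,-1],
  ],
)

```text
time_s: 16.4
tool_pos: [0.4635, -0.2592, 0.2765]
eef_rot: [0.679, 0.728, 0.065, 0.065]
wrist_force: [0.2, 0.1, -1.9]
opening: 0.572
gripper_force: 48.8
```

>>> arm_command(
  deltas=[
    [0.52,0.02,-0.07,0.49,0.09,-0.01,-1],
    [0.51,0.02,-0.06,0.5,0.1,-0.02,-1],
    [0.52,0.02,-0.07,0.49,0.1,-0.03,-1],
    [0,0,0,0.59,0.28,0.02,-1],
    [0,0,0,0.59,0.28,0.02,-1],
  ],
)

```text
time_s: 16.9
tool_pos: [0.4884, -0.15, 0.278]
eef_rot: [0.673, 0.74, -0.0, -0.0]
wrist_force: [0.6, -0.7, -2.5]
opening: 0.576
gripper_force: 48.7
```

>>> arm_command(
  deltas=[
    [0,0,0,0.59,0.28,0.02,-1],
    [0,0,0,0.59,0.28,0.02,-1],
    [0,0,0,0.59,0.28,0.02,-1],
    [0,0,0,0.59,0.29,0.02,-1],
    [0,0,0,0.59,0.28,0.02,-1],
  ],
)

```text
time_s: 17.4
tool_pos: [0.5333, -0.0272, 0.2741]
eef_rot: [0.673, 0.74, 0.0, 0.0]
wrist_force: [0.0, 0.4, -2.1]
opening: 0.576
gripper_force: 48.7
```

>>> arm_command(
  deltas=[
    [0,0,0,0.59,0.29,0.02,-1],
    [0,0,0,0.59,0.28,0.02,-1],
    [0,0,0,0.59,0.29,0.02,-1],
    [0,0,0,0.6,0.28,0.02,-1],
    [0,0,0,0.59,0.29,0.03,-1],
  ],
)

```text
time_s: 17.9
tool_pos: [0.5791, 0.096, 0.2698]
eef_rot: [0.673, 0.74, 0.0, 0.0]
wrist_force: [0.6, 0.1, -3.5]
opening: 0.575
gripper_force: 48.7
```

```bash
python3 - <<'E'
from h import *
np.set_printoptions(precision=4,suppress=True)
robot.camera("wrist"); s=robot.sense(); q=R.from_quat(s['eef_rot']); print(s['tool_pos'],s['wrist_force'],s['gripper_force'],(q.inv()*down(np.pi/2+YAW)).as_rotvec())
im=robot.camera("wrist")[:,:,::-1].copy(); sc=robot.camera("scene")[:,:,::-1].copy()
for zt,col in((-.043,(0,255,0)),(.067,(0,0,255))):
  for a in np.linspace(0,2*np.pi,48,endpoint=False):
    P=s['tool_pos']+q.apply([.025*np.cos(a),.025*np.sin(a),zt])
    k=wproj(P,s); cv2.circle(im,(int(k[0]+.5),int(k[1]+.5)),1,col,-1)
    k=proj("scene",P); sc[int(k[1]+.5),int(k[0]+.5)]=col
c=proj("scene",s['tool_pos']).astype(int); x,y=c[0]-60,max(c[1]-80,0)
b=cv2.resize(sc[y:y+160,x:x+120],None,fx=3,fy=3,interpolation=0)
cv2.imwrite("pics/held.png",np.hstack([im[0:480,110:540],b]))
E
```

```text
[0.5799 0.0991 0.2692] [-0.9619  4.462  -5.9185] 48.660372756421566 [ 0.0001 -0.0017  0.0015]
```

View pics/held.png

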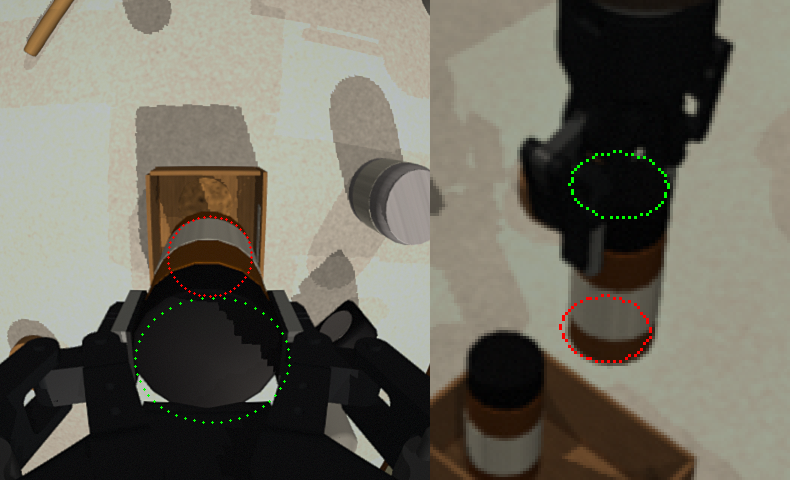

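The held view shows the jar gripped straight between the fingers over the carton. The lid's lower edge is at y≈408 against 422 predicted, so the jar seems a few mm off the tool axis along tool x. All 10 pictures are used, so I'll measure the rest numerically.

```bash
python3 - <<'E'
from h import *
from scipy.optimize import least_squares
np.set_printoptions(precision=4,suppress=True,linewidth=200)
s=robot.sense(); im=robot.camera("wrist"); np.save("held.npy",im); s2=robot.sense(); print(s['tool_pos'],s2['tool_pos'])
g=im.max(2).astype(int)
I={'tool_pos':np.zeros(3),'eef_rot':[0,0,0,1]}
# lid lower boundary: for each column go from lid centre downwards until bright
pts=[]
for x in list(range(246,290,3))+list(range(356,400,3)):
    col=g[355:430,x]; k=np.where(col>100)[0]
    if len(k) and 10<k[0]: pts.append((x,355+k[0]))
print(pts)
for zl in(-.043,-.040):
    P=[]
    for u,v in pts:
        e,r=wray(u,v,I); P.append((e+r*(zl-e[2])/r[2])[:2])
    P=np.array(P)
    f=least_squares(lambda c:np.hypot(*(P-c).T)-.025,[0,0],loss="soft_l1",f_scale=.001); print(zl,f.x,np.abs(f.fun).round(4))
# label silhouette widths per row (white: low saturation, bright)
hsv=cv2.cvtColor(im,cv2.COLOR_RGB2HSV)
for v in range(196,300,8): print(v,[tuple(im[v,x]) for x in (290,322,350)])
sc=robot.camera("scene"); np.save("sc.npy",sc); print(s2['wrist_force'],s2['wrist_torque'])
E
```

```text
[0.579  0.0961 0.2693] [0.5789 0.0953 0.2694]
[(246, np.int64(383)), (249, np.int64(375)), (252, np.int64(378)), (255, np.int64(382)), (258, np.int64(386)), (261, np.int64(389)), (264, np.int64(392)), (267, np.int64(394)), (270, np.int64(396)), (273, np.int64(398)), (276, np.int64(400)), (356, np.int64(401)), (359, np.int64(399)), (362, np.int64(397)), (365, np.int64(395)), (368, np.int64(393)), (371, np.int64(391)), (374, np.int64(387)), (377, np.int64(384)), (380, np.int64(380)), (383, np.int64(376)), (386, np.int64(380))]
-0.043 [ 0.0067 -0.0017] [0.0025 0.0003 0.0006 0.0005 0.0002 0.0001 0.0001 0.     0.     0.0001 0.0003 0.0004 0.0002 0.0001 0.     0.     0.0001 0.0004 0.0004 0.0006 0.0006 0.0013]
-0.04 [ 0.0036 -0.0018] [0.0028 0.0001 0.0004 0.0003 0.0002 0.0001 0.     0.0001 0.0001 0.     0.0001 0.0002 0.0001 0.     0.0001 0.     0.0001 0.0003 0.0002 0.0004 0.0003 0.0016]
196 [(np.uint8(63), np.uint8(43), np.uint8(25)), (np.uint8(133), np.uint8(93), np.uint8(49)), (np.uint8(76), np.uint8(53), np.uint8(28))]
204 [(np.uint8(87), np.uint8(61), np.uint8(31)), (np.uint8(132), np.ui
[... 905 characters left out ...]
t8(56), np.uint8(31), np.uint8(2)), (np.uint8(61), np.uint8(33), np.uint8(3)), (np.uint8(57), np.uint8(30), np.uint8(4))]
268 [(np.uint8(80), np.uint8(43), np.uint8(7)), (np.uint8(8), np.uint8(11), np.uint8(11)), (np.uint8(71), np.uint8(37), np.uint8(6))]
276 [(np.uint8(8), np.uint8(6), np.uint8(6)), (np.uint8(7), np.uint8(6), np.uint8(6)), (np.uint8(5), np.uint8(6), np.uint8(7))]
284 [(np.uint8(10), np.uint8(8), np.uint8(8)), (np.uint8(10), np.uint8(7), np.uint8(7)), (np.uint8(9), np.uint8(7), np.uint8(6))]
292 [(np.uint8(13), np.uint8(12), np.uint8(11)), (np.uint8(15), np.uint8(15), np.uint8(16)), (np.uint8(10), np.uint8(9), np.uint8(8))]
[-1.4283  0.194  -2.5176] [-0.0134  0.0094  0.0309]
```

```bash
python3 - <<'E'
from h import *
from scipy.optimize import least_squares
np.set_printoptions(precision=4,suppress=True,linewidth=200)
im=np.load("held.npy").astype(int); I={'tool_pos':np.zeros(3),'eef_rot':[0,0,0,1]}
# jar amber: blue channel very low, vs carton floor blue>=24
m=(im[:,:,2]<16)&(im[:,:,0]<110)
pts=[]
for x in range(285,352,4):
    k=[v for v in range(196,260) if m[v:v+2,x].all()]; pts.append((x,k[0] if k else -1))
print(pts)
P=np.array([(lambda e,r:(e+r*(.070-e[2])/r[2])[:2])(*wray(u,v,I)) for u,v in pts if v>0])
f=least_squares(lambda c:np.hypot(*(P-c).T)-.025,[0,0],loss="soft_l1",f_scale=.001); print("bottom centre",f.x,f.fun.round(4))
# scene silhouette of label (right edge of jar) 
sc=np.load("sc.npy").astype(int); s=robot.sense(); q=R.from_quat(s['eef_rot'])
for off in((0,0),(.0036,-.0018)):
  for z in(.055,.04):
    print(off,z,proj("scene",s['tool_pos']+q.apply([*off,z])))
c=proj("scene",s['tool_pos']+q.apply([.0036,-.0018,.05])).astype(int)
for v in range(c[1]-4,c[1]+14,3): print(v,[int(x) for x in sc[v,c[0]-25:c[0]+25:1].max(1)],c[0]-25)
E
```

```text
[(285, 226), (289, 223), (293, 220), (297, 217), (301, 215), (305, 214), (309, 212), (313, 196), (317, 211), (321, 212), (325, 212), (329, 213), (333, 215), (337, 216), (341, 218), (345, 222), (349, 224)]
bottom centre [ 0.0022 -0.001 ] [ 0.0003 -0.0002 -0.0003 -0.0001 -0.0001 -0.0003  0.0002  0.0092  0.0003 -0.0003  0.     -0.0001 -0.0005 -0.0001  0.0001 -0.0004  0.0003]
(0, 0) 0.055 [360.1706 208.3526]
(0, 0) 0.04 [360.7375 202.2055]
(0.0036, -0.0018) 0.055 [362.4762 208.8758]
(0.0036, -0.0018) 0.04 [363.0715 202.7301]
202 [159, 159, 158, 160, 161, 160, 158, 159, 161, 162, 160, 133, 103, 97, 95, 94, 92, 89, 88, 87, 85, 85, 85, 85, 83, 80, 72, 66, 67, 71, 72, 73, 75, 86, 91, 90, 87, 87, 85, 80, 75, 77, 128, 156, 159, 158, 155, 156, 155, 155] 337
205 [161, 161, 159, 158, 157, 156, 157, 156, 160, 162, 162, 135, 104, 97, 94, 94, 92, 88, 89, 88, 87, 88, 88, 86, 87, 88, 91, 93, 92, 90, 90, 90, 93, 93, 91, 88, 88, 86, 84, 77, 72, 85, 135, 156, 157, 155, 158, 158, 157, 158] 337
208 [159, 157, 156, 157, 159, 158, 159, 158, 159, 162, 160, 132, 102, 97, 95, 93, 92, 87, 87, 87, 86, 87, 85, 87, 88, 89, 92, 92, 90, 90, 89, 90, 94, 92, 90, 87, 87, 85, 83, 76, 73, 110, 147, 157, 158, 159, 156, 155, 156, 156] 337
211 [159, 157, 158, 160, 161, 159, 157, 158, 160, 161, 157, 108, 65, 84, 94, 93, 90, 89, 89, 87, 87, 88, 86, 88, 88, 89, 92, 93, 90, 91, 91, 92, 94, 91, 90, 86, 86, 83, 80, 75, 86, 135, 161, 162, 161, 158, 159, 156, 155, 155] 337
214 [157, 157, 157, 157, 155, 155, 155, 155, 157, 161, 153, 103, 49, 46, 58, 77, 83, 86, 88, 88, 88, 87, 84, 86, 89, 91, 93, 92, 90, 89, 91, 94, 93, 90, 88, 87, 86, 79, 63, 47, 96, 143, 157, 156, 157, 156, 155, 155, 155, 156] 337
217 [159, 157, 156, 157, 160, 161, 159, 157, 158, 158, 156, 115, 59, 45, 46, 45, 44, 44, 45, 51, 62, 72, 77, 82, 85, 89, 90, 88, 87, 86, 86, 86, 82, 69, 60, 50, 43, 39, 35, 50, 125, 157, 160, 159, 158, 156, 155, 155, 155, 157] 337
```

```bash
python3 - <<'E'
from h import *
D=down(np.pi/2+YAW)
plan([(np.array([.580,.0928,.15]),D,6,-1),(np.array([.580,.0928,.09]),D,4,-1),(np.array([.580,.0928,.079]),D,5,-1)])
E
```

```text
[[0,0,0,-0.01,0,0.5,-1],[0,0,0,-0.01,0.01,0.5,-1],[0,0,0,-0.01,0,0.5,-1],[0,0,0,-0.01,0.01,0.5,-1],[0,0,0,-0.01,0,0.49,-1]] MAX 0.5
[[0,0,0,0,0.01,0.5,-1],[0,0,0,0,0,0.37,-1],[0,0,0,0,0,0.38,-1],[0,0,0,0,0,0.37,-1],[0,0,0,0,0,0.38,-1]] MAX 0.5
[[0,0,0,0,0,0.05,-1],[0,0,0,0,0,0.06,-1],[0,0,0,0,0,0.05,-1],[0,0,0,0,0,0.06,-1],[0,0,0,0,0,0.05,-1]] MAX 0.06
end [0.58017445 0.09285025 0.07910251]
```

>>> arm_command(
  deltas=[
    [0,0,0,-0.01,0,0.5,-1],
    [0,0,0,-0.01,0.01,0.5,-1],
    [0,0,0,-0.01,0,0.5,-1],
    [0,0,0,-0.01,0.01,0.5,-1],
    [0,0,0,-0.01,0,0.49,-1],
  ],
)

```text
time_s: 18.65
tool_pos: [0.5798, 0.0921, 0.1694]
eef_rot: [0.673, 0.739, 0.0, 0.0]
wrist_force: [-1.1, 0.9, -2.9]
opening: 0.573
gripper_force: 48.9
```

>>> arm_command(
  deltas=[
    [0,0,0,0,0.01,0.5,-1],
    [0,0,0,0,0,0.37,-1],
    [0,0,0,0,0,0.38,-1],
    [0,0,0,0,0,0.37,-1],
    [0,0,0,0,0,0.38,-1],
  ],
)

```text
time_s: 19.15
tool_pos: [0.5805, 0.0931, 0.089]
eef_rot: [0.673, 0.74, 0.0, 0.0]
wrist_force: [0.4, 0.7, -1.9]
opening: 0.575
gripper_force: 48.9
```

>>> arm_command(
  deltas=[
    [0,0,0,0,0,0.05,-1],
    [0,0,0,0,0,0.06,-1],
    [0,0,0,0,0,0.05,-1],
    [0,0,0,0,0,0.06,-1],
    [0,0,0,0,0,0.05,-1],
  ],
)

```text
time_s: 19.65
tool_pos: [0.5806, 0.0933, 0.0792]
eef_rot: [0.673, 0.74, 0.0, 0.0]
wrist_force: [0.6, -0.2, -3.0]
opening: 0.573
gripper_force: 48.8
```

>>> arm_command(
  deltas=[
    [0,0,0,0,0,0,-1],
    [0,0,0,0,0,0,-1],
    [0,0,0,0,0,0,-1],
    [0,0,0,0,0,0,-1],
    [0,0,0,0,0,0,-1],
  ],
)

```text
time_s: 20.15
tool_pos: [0.5804, 0.0933, 0.079]
eef_rot: [0.673, 0.74, 0.0, 0.0]
wrist_force: [0.3, 0.5, -3.4]
opening: 0.576
gripper_force: 48.8
```

>>> arm_command(
  deltas=[
    [0,0,0,0,0,0.01,-1],
    [0,0,0,0,0,0.01,-1],
    [0,0,0,0,0,0.01,-1],
    [0,0,0,0,0,0.01,-1],
    [0,0,0,0,0,0,-1],
  ],
)

```text
time_s: 20.65
tool_pos: [0.5804, 0.0933, 0.0773]
eef_rot: [0.673, 0.74, -0.0, 0.0]
wrist_force: [0.9, -0.4, -3.2]
opening: 0.574
gripper_force: 48.8
```

>>> arm_command(
  deltas=[
    [0,0,0,0,0,0.01,-1],
    [0,0,0,0,0,0.01,-1],
    [0,0,0,0,0,0.01,-1],
    [0,0,0,0,0,0,-1],
    [0,0,0,0,0,0,-1],
  ],
)

```text
time_s: 21.15
tool_pos: [0.5804, 0.0933, 0.0762]
eef_rot: [0.673, 0.74, -0.0, 0.0]
wrist_force: [0.1, -0.0, -2.2]
opening: 0.569
gripper_force: 48.8
```

>>> arm_command(
  deltas=[
    [0,0,0,0,0,0.01,-1],
    [0,0,0,0,0,0.01,-1],
    [0,0,0,0,0,0.01,-1],
    [0,0,0,0,0,0,-1],
    [0,0,0,0,0,0,-1],
  ],
)

```text
time_s: 21.65
tool_pos: [0.5806, 0.0934, 0.0759]
eef_rot: [0.673, 0.74, 0.0, 0.0]
wrist_force: [-4.0, 1.5, 9.0]
opening: 0.572
gripper_force: 49.6
```

>>> arm_command(
  deltas=[
    [0,0,0,0,0,-0.01,-1],
    [0,0,0,0,0,0,-1],
    [0,0,0,0,0,0,0.2],
    [0,0,0,0,0,0,0.3],
    [0,0,0,0,0,0,0.5],
  ],
)

```text
time_s: 22.15
tool_pos: [0.5804, 0.0932, 0.0752]
eef_rot: [0.673, 0.74, -0.0, 0.0]
wrist_force: [-0.1, 0.1, -0.3]
opening: 0.746
gripper_force: 0.0
```

>>> arm_command(
  deltas=[
    [0,0,0,0,0,0,0.5],
    [0,0,0,0,0,0,0.5],
    [0,0,0,0,0,-0.1,0.5],
    [0,0,0,0,0,-0.2,0.5],
    [0,0,0,0,0,-0.3,0.5],
  ],
)

```text
time_s: 22.65
tool_pos: [0.5802, 0.0933, 0.0999]
eef_rot: [0.673, 0.74, -0.0, -0.0]
wrist_force: [-0.1, 1.0, -0.2]
opening: 0.75
gripper_force: 0.0
```

>>> arm_command(
  deltas=[
    [0,0,0,0,0,-0.5,0.5],
    [0,0,0,0,0,-0.7,0.5],
    [0,0,0,0,0,-0.8,0.5],
    [0,0,0,0,0,-0.8,0.5],
    [0,0,0,0,0,-0.8,0.5],
  ],
)

```text
time_s: 23.15
tool_pos: [0.5802, 0.0933, 0.246]
eef_rot: [0.673, 0.74, 0.0, 0.0]
wrist_force: [0.6, -0.1, 0.4]
opening: 0.75
gripper_force: 0.0
```

>>> arm_command(
  deltas=[
    [0,0,0,0,-0.5,0,0.5],
    [0,0,0,0,-0.9,0,0.5],
    [0,0,0,0,-0.9,0,0.5],
    [0,0,0,0,-0.9,0,0.5],
    [0,0,0,0,-0.9,0,0.5],
  ],
)

```text
time_s: 23.65
tool_pos: [0.4156, 0.0777, 0.2443]
eef_rot: [0.673, 0.74, 0.0, 0.0]
wrist_force: [-0.3, 0.1, 0.9]
opening: 0.755
gripper_force: 0.0
```

```bash
python3 - <<'E'
from h import *
np.set_printoptions(precision=4,suppress=True,linewidth=200)
from scipy.ndimage import label
for n in("top","scene"):
    im=robot.camera(n); np.save(f"fin_{n}.npy",im)
im=np.load("fin_top.npy"); old=cv2.imread("pics/top_w.png")
def lids(a):
    g=a.max(2).astype(np.uint8); m=np.zeros_like(g); m[225:290,245:325]=(g[225:290,245:325]<62)*255
    m=cv2.morphologyEx(m,cv2.MORPH_OPEN,np.ones((7,7),np.uint8)); 
    for c in cv2.findContours(m,0,1)[0]:
        if cv2.contourArea(c)>80: (x,y),r=cv2.minEnclosingCircle(c); print(cv2.boundingRect(c),(x,y),r,onz("top",x,y,.116))
lids(old); print("now"); lids(im)
b=np.abs(im[:,:,::-1].astype(int)-old).max(2)>60; print("changed px in carton rim",b[215:285,245:330].sum())
s=robot.sense(); print(s['tool_pos'],s['wrist_force'],s['gripper_force'],s['time_s'])
E
```

```text
(293, 236, 20, 21) (302.5, 245.5500030517578) 11.020651817321777 [0.5842 0.0196 0.116 ]
now
(293, 236, 20, 21) (302.19378662109375, 245.51937866210938) 11.150466918945312 [0.5843 0.0203 0.116 ]
(258, 236, 22, 22) (268.89935302734375, 246.7843475341797) 11.53775405883789 [0.5792 0.0959 0.116 ]
changed px in carton rim 250
[0.4143 0.0778 0.2451] [1.6294 0.391  0.6318] 0.0 23.75
```

```bash
python3 - <<'E'
from h import *
for n,ext in(("top",(215,285,245,330)),("scene",(205,315,280,405))):
    im=np.load(f"fin_{n}.npy")[:,:,::-1].astype(int); old=cv2.imread(f"pics/{n}_w.png").astype(int)
    b=(np.abs(im-old).max(2)>35); a,c,d,e=ext
    for nm,u,v in [("L",0,.08),("R",0,-.08),("F",-.055,0),("L5",0,.074),("F5",-.049,0)]:
        ps=[proj(n,car(u+(t*.1 if nm[0]!="F" else 0),v+(t*.15 if nm[0]=="F" else 0),.064)) for t in np.linspace(-.45,.45,20)]
        print(n,nm,"".join("x" if b[int(y)-1:int(y)+2,int(x)-1:int(x)+2].any() else "." for x,y in ps))
E
```

```text
top L ..xxxxxxxxx.........
top R ....................
top F ....................
top L5 ..xxxxxxxxxxxx......
top F5 ....................
scene L ..xxxxxxxxxxx......x
scene R ....................
scene F ..........xxxx......
scene L5 ...........xxxxxxxxx
scene F5 .........xxxxxx.....
```

```bash
python3 - <<'E'
from h import *
im=np.load("fin_top.npy").astype(int); old=cv2.imread("pics/top_w.png")[:,:,::-1].astype(int)
for y in range(230,272,5):
    print(y,[[int(x) for x in a[y,246:262,0]-a[y,246:262,2]] for a in(old,im)])
E
```

```text
230 [[5, 2, 2, 1, 3, -4, 43, 64, 38, 14, 22, 20, 19, 22, 22, 23], [5, 3, 1, 1, 3, -5, 44, 62, 35, 11, 18, 17, 17, 20, 20, 23]]
235 [[13, 14, 13, 14, 13, 9, 37, 66, 44, 39, 7, 28, 33, 34, 31, 32], [12, 12, 12, 13, 12, 8, 35, 63, 42, 37, 7, 26, 31, 32, 30, 30]]
240 [[13, 13, 14, 13, 13, 12, 7, 65, 52, 37, 35, 51, 52, 51, 51, 50], [12, 13, 13, 12, 11, 11, 6, 63, 50, 33, 32, 50, 54, 44, 2, -2]]
245 [[13, 13, 13, 13, 13, 12, 7, 52, 58, 36, 36, 47, 52, 52, 50, 51], [12, 12, 13, 13, 13, 13, 8, 34, 35, 11, 16, 31, 1, 0, 2, 2]]
250 [[14, 13, 12, 13, 14, 13, 8, 37, 67, 44, 37, 44, 52, 52, 52, 38], [13, 12, 12, 12, 12, 12, 10, 27, 45, 19, 14, 22, 36, -1, 1, 2]]
255 [[13, 14, 14, 12, 13, 13, 10, 19, 63, 51, 37, 37, 58, 35, 29, 31], [13, 13, 14, 11, 12, 13, 9, 17, 42, 28, 12, 12, 32, 33, 32, 33]]
260 [[13, 12, 13, 13, 13, 12, 12, 5, 69, 59, 38, 36, 19, 32, 33, 33], [12, 11, 13, 13, 12, 13, 13, 8, 46, 37, 13, 12, 19, 31, 31, 32]]
265 [[13, 14, 12, 14, 13, 13, 12, 6, 53, 69, 37, 40, 13, 33, 32, 31], [13, 13, 11, 12, 12, 12, 12, 7, 34, 68, 36, 37, 13, 33, 31, 31]]
270 [[13, 12, 13, 13, 13, 14, 13, 9, 36, 65, 45, 39, 10, 27, 32, 32], [12, 11, 13, 12, 12, 12, 11, 9, 34, 64, 46, 36, 9, 26, 33, 31]]
```

The left wall's edge hasn't moved; those changed pixels are only the new jar's shadow. Handing in.

```bash
python3 -c "
from bench import robot
print(robot.hand_in())"
```

```text
the job is handed in; nothing more can be done
None
```

The job is handed in at about 24 s of the 64 s: the three walls stand upright, and the spare jar stands released on the cork disc, about 1 mm off its centre by the last top view. The packed jar hasn't moved; the hand-in gave no verdict.

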